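Load the seedling row into the carrier in plot order

TASK

Move the four potted maize seedlings from their row of saucers into the grey four-pocket carrier, one pot to a pocket, standing level on the pocket floor and in the same order as they stand in the row: the pot at the left end of the row, seen from the robot, goes into the end pocket beside the white label, and the others follow on in turn. Keep the pots upright and set them down rather than dropping them.

Things in the scene. Friction and masses are not known exactly. Their poses are not given: they have to be found in the camera images.
- pot_a: Round black plastic pot with a maize seedling of three leaves. 62 mm across the upright collar (top 18 mm), tapering to 44 mm at the foot, 56 mm high; the leaves rise at most 32 mm above the rim and bend freely. Origin at the centre of its underside, z up.
- pot_b: Square black plastic pot with a maize seedling of two leaves. 58 x 58 mm at the upright collar (top 18 mm), 46 mm at the foot, 60 mm high; the leaves rise at most 32 mm above the rim and bend freely. Origin at the centre of its underside, z up. x and y are square to its sides; it stands within 15 degrees of square to the row.
- pot_c: Tall narrow round black plastic pot with a one-leaf maize seedling. 48 mm across the upright collar (top 20 mm), 36 mm at the foot, 70 mm high; the leaf rises at most 34 mm above the rim and bends freely. Origin at the centre of its underside, z up.
- pot_d: Round brown pulp-fibre pot with a maize seedling of four leaves. 54 mm across the upright collar (top 20 mm), 44 mm at the foot, 54 mm high; the leaves rise at most 30 mm above the rim and bend freely. Origin at the centre of its underside, z up.
- saucer_a: Round terracotta-brown saucer, 84 mm across the lip, 11 mm high, standing on the slatted rack at about 20 mm above the bench; the one on which pot a stands at the start. Its inner floor is 3 mm above its origin (centre of the underside). The four saucers are alike and fixed, in a straight row 95 mm apart; y of each runs along the row towards the robot's left, x across the row, away from the robot.
- saucer_b: Round terracotta-brown saucer, 84 mm across the lip, 11 mm high, standing on the slatted rack at about 20 mm above the bench; the one on which pot b stands at the start. Its inner floor is 3 mm above its origin (centre of the underside). The four saucers are alike and fixed, in a straight row 95 mm apart; y of each runs along the row towards the robot's left, x across the row, away from the robot.
- saucer_c: Round terracotta-brown saucer, 84 mm across the lip, 11 mm high, standing on the slatted rack at about 20 mm above the bench; the one on which pot c stands at the start. Its inner floor is 3 mm above its origin (centre of the underside). The four saucers are alike and fixed, in a straight row 95 mm apart; y of each runs along the row towards the robot's left, x across the row, away from the robot.
- saucer_d: Round terracotta-brown saucer, 84 mm across the lip, 11 mm high, standing on the slatted rack at about 20 mm above the bench; the one on which pot d stands at the start. Its inner floor is 3 mm above its origin (centre of the underside). The four saucers are alike and fixed, in a straight row 95 mm apart; y of each runs along the row towards the robot's left, x across the row, away from the robot.
- carrier: Grey plastic pot carrier, fixed on the bench: one row of four square pockets, 78 mm wide inside, 82 mm apart, walls 4 mm thick and 18 mm high over the bench, pocket floor 4 mm over the bench; a loop grip at each end. Origin on the bench under the middle of the row; y runs along the row, x across it, z up. The pocket centres lie at y = -123, -41, +41 and +123 mm, x = 0.
- label: Blank white plant label, a level 50 x 34 mm head 46 mm above the bench on a small grey clip, standing in the hand grip at one end of the carrier (y = +182 or -182 mm of the carrier, either end from start to start; the other end has an empty clip). It marks the first pocket. Origin under its centre, on the bench.
There are look-alikes about, which are no part of the job. Leave any purple look-alike of the pot_d alone.

How it is judged:
By the outcome, as a careful person would: the job done as asked, in the order asked, and still so for the second after the job is handed in, with the robot touching nothing.
It also fails if it takes over 112 s, if anything falls off the work surface, if the arm or the gripper's body presses on something with over 40 N, if the wrist force passes 120 N, or if a joint passes its speed limit or range.

ROBOT

A 7-joint arm with a two-finger parallel gripper is mounted at the origin on the work surface. World frame = base frame: x ahead of the robot, y to its left, z up, the work surface at z = 0. Lengths are in m, angles in rad, forces in N, time in s.
With the tool pointing down it reaches from about 0.35 to 0.9 m from the base axis. Payload 7.2 kg.
Tool frame: the origin (TCP) lies between the finger pads; the fingertips stand bot.tip_extent ahead of it and the grasp point (between the pads) lies 6 mm ahead of it (bot.tip_extent is the distance from the TCP to the fingertips, in m); z points along the fingers, y is the direction in which the jaws open and shut (so a half turn about z gives the same grasp; the last joint's range is limited). The gripper opens to 88 mm and grips with 3 to 60 N. Pads are 20 mm wide; open, the fingers measure 115 mm over their backs; the gripper's body (75 mm by 178 mm) begins 61 mm behind the grasp point.
Start: joints at [-1.29, 0.411, -0.013, 1.596, 0.006, 1.134, -0.082], TCP at [0.214, 0.587, 0.248] pointing down, gripper open.
Joint ranges: [-2.95, 2.95], [-0.29, 1.99], [-1.47, 1.44], [0.14, 2.54], [-1.03, 4.17], [0.13, 1.85], [-2.86, 2.86]. Speed limits (rad/s): [2.39, 2.39, 3.01, 3.01, 3.14, 3.14, 3.14].

INTERFACE

Orientations are given as a rotation vector (axis times angle).
In Python, from plant import bot gives the robot as it stands.
- The arm moves only by the tool move_arm, never from a script. Its argument "motion" is a list of rows, each an object of numbers: "wx", "wy", "wz": the turn, a rotation vector about the tool's x, y, z in rad; "tx", "ty", "tz": the shift along the tool's x, y, z in mm; "gripper": the opening, from 0 (shut) to 1 (fully open). A call has 1 to 20 rows; each row shifts and turns the commanded pose from where the row before left it, along the tool's axes as they then stand; what a row does not reach is not made up. A row lasts 1/8 s, in which the tool goes at most 62.5 mm and 10.7 degrees, less where a joint would pass 70% of its speed; a pose out of reach is approached as far as the arm can. A call is refused whole if a number of a shift passes 62.5 or a number of a turn 0.188, either way. A call with a gripper value outside its range is refused whole. The fingers move at their own pace and stop on an object; "squeeze" is the grip in N (left out, the last holds). Time passes only in rows, so rows that do not move let the fingers close. It gives the time, the measured TCP pose, the force and the opening at its end, in the units of the state.
- bot.observe(): the state, without advancing time (a new reading comes with each control period).
- bot.snapshot(name): name is "scene" or "top"; returns a dict with "image" (400x640x3 uint8, blue, green, red), "fov_y" (degrees; the focal length in pixels is half the picture's height over the tangent of half this angle, whatever the lens; pixels are square), "cx", "cy" (the principal point, pixels), "T" (4x4, takes a point from camera to world coordinates). Camera axes: x right, y up, looking along -z (the intrinsics and any distortion apply to the point x, -y, -z); pixel columns grow to the right and rows downward; lengths in m; the calibration is good to about 2 mm. A picture is of the moment at which its call begins. There is no depth.
- bot.job_done(): hands the job in, once; it reports no verdict.
The state is a dict: "time": time; "joints": joint angles; "qd": joint speeds; "joint_efforts": joint torques, N m; "eef_pos": TCP position; "eef_rot": TCP orientation; "force": force on the tool from outside, world axes, zero at the start; "wrist_torque": the same for the moment, N m; "width": opening from 0.0 (shut) to 1.0 (fully open).
Only numpy, scipy, OpenCV 4.12 (cv2) and the standard library are available. Lean on these libraries where they do the work, as an engineer would, in place of code of your own. Each camera call takes 0.05 s, during which the arm holds its last target. There are 200 camera calls.

## Working session

There is one attempt and no reset: what is moved stays moved. The work goes in short steps, Python scripts to look and compute and a tool call to move; the robot and the scene stay as the last step left them, time stands still between calls to the robot, and variables do not carry over. Pictures are saved under pics/ and viewed, about 12 in all and at most 16, crops included, and the job is handed in when it is done.

Besides the shell and the picture viewer there is one more tool, called after "Request:" as name([rows], argument=value, ...), one row to a line, values as JSON. move_arm: Moves the arm, as the interface text tells. Its arguments: {"type":"object","properties":{"motion":{"type":"array","items":{"type":"object","properties":{"wx":{"type":"number"},"wy":{"type":"number"},"wz":{"type":"number"},"tx":{"type":"number"},"ty":{"type":"number"},"tz":{"type":"number"},"gripper":{"type":"number"}}}},"squeeze":{"type":"number"}},"required":["motion"]}

```bash
ls; mkdir -p pics
python3 - <<'E'
from plant import bot
import cv2,numpy as np
for n in("scene","top"):
    s=bot.snapshot(n); cv2.imwrite(f"pics/{n}0.png",s["image"])
    print(n,{k:v for k,v in s.items() if k!="image"})
print(bot.tip_extent); print(bot.observe())
E
```

```text
pics
scene {'fov_y': 55.254490159033196, 'cx': 322.52457490422114, 'cy': 203.47613209760297, 'T': array([[ 0.76746114, -0.4473097 ,  0.45925747,  1.10545088],
       [ 0.64074563,  0.51152391, -0.57252801, -0.65130467],
       [ 0.02117616,  0.73366022,  0.67918646,  0.80530153],
       [ 0.        ,  0.        ,  0.        ,  1.        ]])}
top {'fov_y': 48.77659428180936, 'cx': 316.9564055755468, 'cy': 201.7803772967578, 'T': array([[-0.02366153,  0.98393594, -0.17694686,  0.3787116 ],
       [-0.99946758, -0.02725945, -0.0179298 , -0.0093546 ],
       [-0.02246525,  0.1764284 ,  0.98405708,  1.05444901],
       [ 0.        ,  0.        ,  0.        ,  1.        ]])}
0.025
{'time': 0.1, 'joints': array([-1.29021806,  0.41178714, -0.0127356 ,  1.59693504,  0.00558154,
        1.13428231, -0.08220068]), 'qd': array([-0.00066069, -0.00242462, -0.00088398, -0.00256753, -0.00143974,
       -0.00044465, -0.00127243]), 'joint_efforts': array([ 1.93097243e-03, -5.89093852e+01,  6.43388014e-01, -2.91716141e+01,
       -5.38454123e-02,  1.45106722e-02,  3.28381213e-05]), 'eef_pos': array([0.2134702 , 0.58698485, 0.24692379]), 'eef_rot': array([-5.44999995e-01, -3.09378635e+00,  2.14601500e-03]), 'force': array([0.1836992 , 0.13610051, 0.36786267]), 'wrist_torque': array([ 0.05972646,  0.01524869, -0.01325309]), 'width': 1.003502356779776}
```

View pics/top0.png

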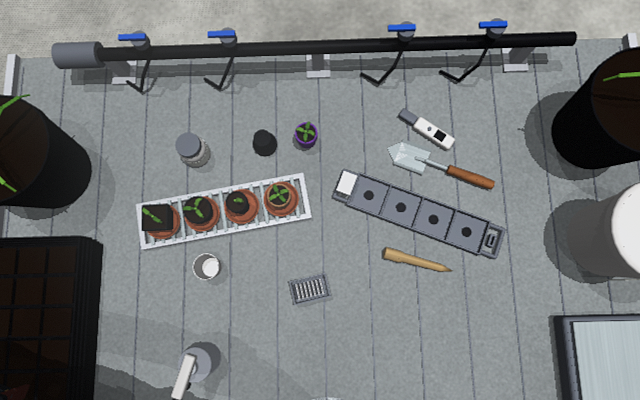

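View pics/scene0.png

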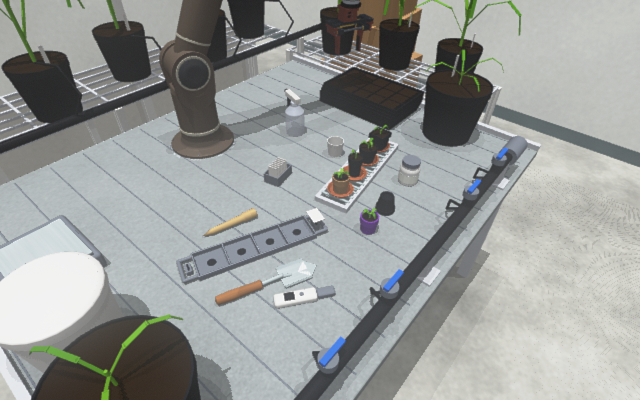

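Top view: the row is, from the left, b (square, ~157,218), a (201,212), c (240,205) and d (281,197). The label (347,183) is at the carrier's upper-left end, and the pocket holes run from (369,195) to (466,232). Scene view agrees. Next I'll measure.

```bash
cat > h.py <<'E'
import cv2,numpy as np
from plant import bot
from scipy.spatial.transform import Rotation as R
def K(s):
    f=s["image"].shape[0]/2/np.tan(np.radians(s["fov_y"])/2); return f,s["cx"],s["cy"]
def ray(s,u,v,z):
    f,cx,cy=K(s); d=s["T"][:3,:3]@np.array([(u-cx)/f,-(v-cy)/f,-1]); o=s["T"][:3,3]
    return o+d*(z-o[2])/d[2]
def pix(s,p):
    f,cx,cy=K(s); q=s["T"][:3,:3].T@(np.array(p)-s["T"][:3,3]); return cx-f*q[0]/q[2],cy+f*q[1]/q[2]
def pose():
    o=bot.observe(); Rm=R.from_rotvec(o["eef_rot"]).as_matrix()
    return o,o["eef_pos"],Rm
def plan(xy,z,jaw):  # target grasp-point xyz, jaw axis angle deg from world x; prints tool-axis shift & turn
    o,p,Rm=pose(); t=np.array([xy[0],xy[1],z+.006])
    y=Rm[:,1]; a=np.degrees(np.arctan2(y[1],y[0])); d=(jaw-a+90)%180-90
    print("t",round(o["time"],2),"tool shift mm (now axes)",np.round(1000*Rm.T@(t-p),1),"wz deg",round(-d,2),"tilt",np.round(Rm[:,2],3),"pos",np.round(p,4))
E
python3 - <<'E'
from h import *
s=bot.snapshot("top"); im=s["image"]
hsv=cv2.cvtColor(im,cv2.COLOR_BGR2HSV)
# pocket holes
m=(im.max(2)<60).astype(np.uint8)
n,l,st,c=cv2.connectedComponentsWithStats(m[180:245,350:490])
H=[]
for i in range(1,n):
    if 30<st[i,4]<200: 
        u=c[i]+[350,180]; p=ray(s,*u,.004); H.append(p); print("hole",np.round(u,1),st[i,4],np.round(p,4))
H=np.array(sorted(H,key=lambda p:-p[1]))
print(np.linalg.norm(np.diff(H,axis=0),axis=1),H.mean(0),np.degrees(np.arctan2(*(H[0]-H[-1])[1::-1])))
# saucers: orange
m=cv2.inRange(hsv,(2,90,90),(14,255,255))[170:245,130:310]
cv2.imwrite("pics/crop1.png",np.vstack([cv2.resize(im[165:250,130:310],None,fx=4.4,fy=4.4,interpolation=cv2.INTER_CUBIC)]))
n,l,st,c=cv2.connectedComponentsWithStats(m)
for i in range(1,n):
    if st[i,4]>40: print("sauc",st[i,:4]+[130,170,0,0],st[i,4])
E
```

```text
hole [475.  184.4] 45 [ 0.5996 -0.3732  0.004 ]
hole [407.2 192.2] 36 [ 0.585  -0.2089  0.004 ]
hole [368.3 194.9] 62 [ 0.581  -0.1149  0.004 ]
hole [444.5 214.8] 80 [ 0.5276 -0.2945  0.004 ]
hole [400.4 207.1] 66 [ 0.549  -0.1905  0.004 ]
hole [401.7 226.2] 112 [ 0.5029 -0.1909  0.004 ]
hole [477.6 224. ] 78 [ 0.5033 -0.3711  0.004 ]
hole [433.  219.2] 67 [ 0.5176 -0.2663  0.004 ]
hole [466.1 231.7] 67 [ 0.4857 -0.3423  0.004 ]
[0.08210966 0.04604025 0.08404815 0.08855704 0.02984061 0.06354934
 0.03371746 0.09631891] [ 0.53908539 -0.2613891   0.004     ] 94.12815692015398
sauc [264 182  35  34] 544
sauc [224 189  35  35] 506
sauc [184 197  36  35] 326
sauc [148 206  32  33] 270
```

View pics/crop1.png

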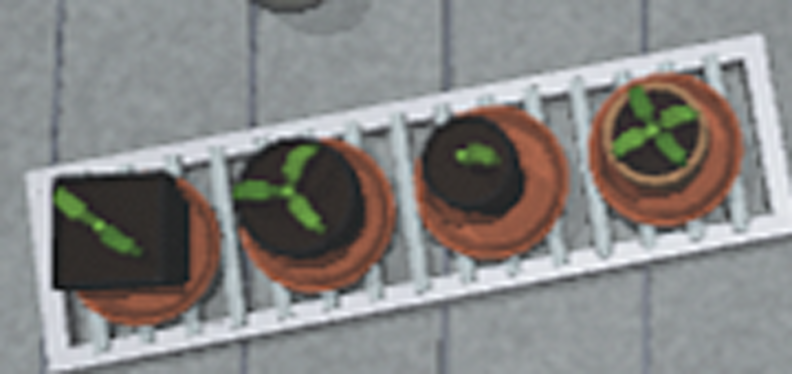

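Crop: rim centres are about b (155.2,217.7), a (198.2,210.5), c (237.0,201.6), d (279.3,195.0) in full-image pixels. b's top face is turned a few degrees relative to the row.

Run:
```python
from h import *
s=bot.snapshot("top"); im=s["image"]
P={}
for k,u,v,z in(("b",155.2,217.7,.083),("a",198.2,210.5,.079),("c",237,201.6,.093),("d",279.3,195,.077)):
    P[k]=ray(s,u,v,z); print(k,np.round(P[k],4))
for u,v in((281.5,199),(241.5,206.5),(202,214.5)): print("saucer",np.round(ray(s,u,v,.031),4))
# b contour
b=cv2.resize(im[165:250,130:310],None,fx=4.4,fy=4.4,interpolation=cv2.INTER_CUBIC)[150:310,40:205].astype(int)
m=((b.max(2)<75)|((b[...,1]>b[...,2]+25)&(b[...,1]>b[...,0]+25))).astype(np.uint8)
m=cv2.morphologyEx(m,cv2.MORPH_OPEN,np.ones((9,9)))
c=max(cv2.findContours(m,cv2.RETR_EXTERNAL,cv2.CHAIN_APPROX_NONE)[0],key=cv2.contourArea)
a=cv2.approxPolyDP(c,5,True)[:,0]+[40,150]; print(a.tolist())
w=[ray(s,x/4.4+130,y/4.4+165,.083)[:2] for x,y in a]
for i in range(len(w)):
    d=w[(i+1)%len(w)]-w[i]; print(np.round(1000*w[i]),round(1000*np.linalg.norm(d)),"deg",round(np.degrees(np.arctan2(d[1],d[0]))%90,1))
plan(P["d"][:2],.2,10)
```

```text
b [0.5272 0.3718 0.083 ]
a [0.5416 0.2764 0.079 ]
c [0.5569 0.186  0.093 ]
d [0.5724 0.0933 0.077 ]
saucer [0.5717 0.093  0.031 ]
saucer [0.5564 0.1878 0.031 ]
saucer [0.5398 0.2812 0.031 ]
[[175, 179], [165, 173], [58, 178], [66, 190], [55, 189], [56, 206], [71, 217], [85, 217], [86, 208], [102, 219], [93, 220], [92, 229], [54, 212], [53, 286], [182, 287], [189, 279], [189, 201]]
[554. 340.] 6 deg 58.2
[557. 345.] 55 deg 1.1
[556. 400.] 8 deg 34.8
[549. 396.] 6 deg 83.3
[550. 402.] 9 deg 6.0
[541. 401.] 10 deg 53.6
[535. 393.] 7 deg 88.5
[535. 385.] 5 deg 86.2
[540. 385.] 10 deg 55.1
[534. 377.] 5 deg 4.9
[534. 381.] 5 deg 86.1
[529. 382.] 22 deg 65.0
[538. 402.] 38 deg 1.9
[500. 400.] 66 deg 88.1
[498. 334.] 5 deg 49.3
[502. 331.] 40 deg 2.0
[542. 332.] 14 deg 33.2
t 0.2 tool shift mm (now axes) [-506.1 -341.4   41.5] wz deg 60.02 tilt [-0.    -0.001 -1.   ] pos [0.2135 0.5871 0.2472]
```

Request:
move_arm([
  {"tx": -18, "ty": -12, "gripper": 1},
  {"tx": -36, "ty": -24},
  {"tx": -40, "ty": -27},
  {"tx": -40, "ty": -27},
  {"tx": -40, "ty": -27},
  {"tx": -40, "ty": -27},
  {"tx": -40, "ty": -27},
  {"tx": -40, "ty": -27},
  {"tx": -40, "ty": -27},
  {"tx": -40, "ty": -27},
  {"tx": -40, "ty": -27},
  {"tx": -40, "ty": -27},
  {"tx": -36, "ty": -24},
  {"tx": -16, "ty": -11},
  {"wz": 0.175},
  {"wz": 0.175},
  {"wz": 0.175},
  {"wz": 0.175},
  {"wz": 0.175},
  {"wz": 0.175},
])

```text
schema error: expected keys wx, wy, wz, tx, ty, tz, gripper
```

```bash
python3 -c "
from h import *
plan((.5724,.0933),.068,9.6)"
```

```text
t 0.2 tool shift mm (now axes) [-506.  -341.3  173.5] wz deg 60.42 tilt [-0.    -0.001 -1.   ] pos [0.2135 0.5871 0.2472]
```

Request:
move_arm([
  {"tx": -18, "ty": -12, "tz": 0, "wx": 0, "wy": 0, "wz": 0, "gripper": 1},
  {"tx": -36, "ty": -24, "tz": 0, "wx": 0, "wy": 0, "wz": 0, "gripper": 1},
  {"tx": -40, "ty": -27, "tz": 0, "wx": 0, "wy": 0, "wz": 0, "gripper": 1},
  {"tx": -40, "ty": -27, "tz": 0, "wx": 0, "wy": 0, "wz": 0, "gripper": 1},
  {"tx": -40, "ty": -27, "tz": 0, "wx": 0, "wy": 0, "wz": 0, "gripper": 1},
  {"tx": -40, "ty": -27, "tz": 0, "wx": 0, "wy": 0, "wz": 0, "gripper": 1},
  {"tx": -40, "ty": -27, "tz": 0, "wx": 0, "wy": 0, "wz": 0, "gripper": 1},
  {"tx": -40, "ty": -27, "tz": 0, "wx": 0, "wy": 0, "wz": 0, "gripper": 1},
  {"tx": -40, "ty": -27, "tz": 0, "wx": 0, "wy": 0, "wz": 0, "gripper": 1},
  {"tx": -40, "ty": -27, "tz": 0, "wx": 0, "wy": 0, "wz": 0, "gripper": 1},
  {"tx": -40, "ty": -27, "tz": 0, "wx": 0, "wy": 0, "wz": 0, "gripper": 1},
  {"tx": -40, "ty": -27, "tz": 0, "wx": 0, "wy": 0, "wz": 0, "gripper": 1},
  {"tx": -36, "ty": -24, "tz": 0, "wx": 0, "wy": 0, "wz": 0, "gripper": 1},
  {"tx": -16, "ty": -11, "tz": 0, "wx": 0, "wy": 0, "wz": 0, "gripper": 1},
  {"tx": 0, "ty": 0, "tz": 0, "wx": 0, "wy": 0, "wz": 0.175, "gripper": 1},
  {"tx": 0, "ty": 0, "tz": 0, "wx": 0, "wy": 0, "wz": 0.175, "gripper": 1},
  {"tx": 0, "ty": 0, "tz": 0, "wx": 0, "wy": 0, "wz": 0.175, "gripper": 1},
  {"tx": 0, "ty": 0, "tz": 0, "wx": 0, "wy": 0, "wz": 0.175, "gripper": 1},
  {"tx": 0, "ty": 0, "tz": 0, "wx": 0, "wy": 0, "wz": 0.175, "gripper": 1},
  {"tx": 0, "ty": 0, "tz": 0, "wx": 0, "wy": 0, "wz": 0.175, "gripper": 1},
])

```text
time: 2.7
eef_pos: [0.5718, 0.0943, 0.2476]
eef_rot: [-2.028, -2.398, -0.0]
force: [0.5, 0.6, -0.9]
width: 0.999
```

```bash
python3 -c "
from h import *
plan((.5724,.0933),.068,9.6)
for n in('top','scene'):
  s=bot.snapshot(n);p=pose()[1];print(n,pix(s,p),pix(s,(.5724,.0933,.068)))
cv2.imwrite('pics/s1.png',s['image'])"
```

```text
t 2.7 tool shift mm (now axes) [ -1.2   0.5 173.6] wz deg -0.04 tilt [-0.001  0.001 -1.   ] pos [0.5718 0.0943 0.2476]
top (np.float64(269.05664152841507), np.float64(177.9422117771005)) (np.float64(279.70464134915557), np.float64(195.75984357841227))
scene (np.float64(343.07491485211807), np.float64(126.78050927248825)) (np.float64(339.6087275442045), np.float64(177.91400864362956))
```

View pics/s1.png

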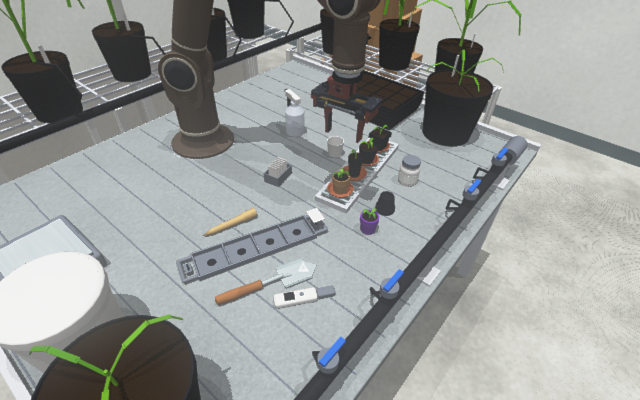

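Scene view: the jaws hang open over pot d (rim ~341,172), and the projected grasp point agrees with it. I'll descend and grip.

Request:
move_arm([
  {"tx": -1, "ty": 0, "tz": 30, "wx": 0, "wy": 0, "wz": 0, "gripper": 1},
  {"tx": 0, "ty": 0, "tz": 30, "wx": 0, "wy": 0, "wz": 0, "gripper": 1},
  {"tx": 0, "ty": 0, "tz": 30, "wx": 0, "wy": 0, "wz": 0, "gripper": 1},
  {"tx": 0, "ty": 0, "tz": 30, "wx": 0, "wy": 0, "wz": 0, "gripper": 1},
  {"tx": 0, "ty": 0, "tz": 25, "wx": 0, "wy": 0, "wz": 0, "gripper": 1},
  {"tx": 0, "ty": 0, "tz": 15, "wx": 0, "wy": 0, "wz": 0, "gripper": 1},
  {"tx": 0, "ty": 0, "tz": 8, "wx": 0, "wy": 0, "wz": 0, "gripper": 1},
  {"tx": 0, "ty": 0, "tz": 4, "wx": 0, "wy": 0, "wz": 0, "gripper": 1},
  {"tx": 0, "ty": 0, "tz": 0, "wx": 0, "wy": 0, "wz": 0, "gripper": 0.8},
  {"tx": 0, "ty": 0, "tz": 0, "wx": 0, "wy": 0, "wz": 0, "gripper": 0.6},
  {"tx": 0, "ty": 0, "tz": 0, "wx": 0, "wy": 0, "wz": 0, "gripper": 0.5},
  {"tx": 0, "ty": 0, "tz": 0, "wx": 0, "wy": 0, "wz": 0, "gripper": 0.5},
  {"tx": 0, "ty": 0, "tz": 0, "wx": 0, "wy": 0, "wz": 0, "gripper": 0.5},
  {"tx": 0, "ty": 0, "tz": 0, "wx": 0, "wy": 0, "wz": 0, "gripper": 0.5},
], squeeze=15)

```text
time: 4.55
eef_pos: [0.573, 0.0931, 0.076]
eef_rot: [2.022, 2.404, 0.001]
force: [0.2, -0.8, 3.9]
width: 0.611
```

```bash
python3 -c "
from h import *
plan((.5724,.0933),.068,9.6)
plan((.4857,-.3423),.18,-22.7)"
```

```text
t 4.55 tool shift mm (now axes) [ 0.3 -0.6  2. ] wz deg 0.26 tilt [ 0.001  0.    -1.   ] pos [0.573  0.0931 0.076 ]
t 4.55 tool shift mm (now axes) [-414.  -160.5 -110.2] wz deg 32.56 tilt [ 0.001  0.    -1.   ] pos [0.573  0.0931 0.076 ]
```

Request:
move_arm([
  {"tx": 0, "ty": 0, "tz": -10, "wx": 0, "wy": 0, "wz": 0, "gripper": 0.5},
  {"tx": 0, "ty": 0, "tz": -30, "wx": 0, "wy": 0, "wz": 0, "gripper": 0.5},
  {"tx": 0, "ty": 0, "tz": -40, "wx": 0, "wy": 0, "wz": 0, "gripper": 0.5},
  {"tx": 0, "ty": 0, "tz": -20, "wx": 0, "wy": 0, "wz": 0, "gripper": 0.5},
  {"tx": -16, "ty": -6, "tz": 0, "wx": 0, "wy": 0, "wz": 0, "gripper": 0.5},
  {"tx": -32, "ty": -12, "tz": 0, "wx": 0, "wy": 0, "wz": 0, "gripper": 0.5},
  {"tx": -40, "ty": -16, "tz": 0, "wx": 0, "wy": 0, "wz": 0, "gripper": 0.5},
  {"tx": -40, "ty": -16, "tz": 0, "wx": 0, "wy": 0, "wz": 0, "gripper": 0.5},
  {"tx": -40, "ty": -16, "tz": 0, "wx": 0, "wy": 0, "wz": 0, "gripper": 0.5},
  {"tx": -40, "ty": -16, "tz": 0, "wx": 0, "wy": 0, "wz": 0, "gripper": 0.5},
  {"tx": -40, "ty": -16, "tz": 0, "wx": 0, "wy": 0, "wz": 0, "gripper": 0.5},
  {"tx": -40, "ty": -16, "tz": 0, "wx": 0, "wy": 0, "wz": 0, "gripper": 0.5},
  {"tx": -40, "ty": -16, "tz": 0, "wx": 0, "wy": 0, "wz": 0, "gripper": 0.5},
  {"tx": -40, "ty": -16, "tz": 0, "wx": 0, "wy": 0, "wz": 0, "gripper": 0.5},
  {"tx": -32, "ty": -10, "tz": 0, "wx": 0, "wy": 0, "wz": 0, "gripper": 0.5},
  {"tx": -14, "ty": -4, "tz": 0, "wx": 0, "wy": 0, "wz": 0, "gripper": 0.5},
  {"tx": 0, "ty": 0, "tz": 0, "wx": 0, "wy": 0, "wz": 0.142, "gripper": 0.5},
  {"tx": 0, "ty": 0, "tz": 0, "wx": 0, "wy": 0, "wz": 0.142, "gripper": 0.5},
  {"tx": 0, "ty": 0, "tz": 0, "wx": 0, "wy": 0, "wz": 0.142, "gripper": 0.5},
  {"tx": 0, "ty": 0, "tz": 0, "wx": 0, "wy": 0, "wz": 0.142, "gripper": 0.5},
])

```text
time: 7.05
eef_pos: [0.4856, -0.3413, 0.1748]
eef_rot: [-2.617, -1.735, 0.001]
force: [0.3, 0.1, -1.1]
width: 0.612
```

```bash
python3 -c "
from h import *
plan((.4857,-.3423),.051,-22.7)
s=bot.snapshot('scene')
cv2.imwrite('pics/s2.png',cv2.resize(s['image'][60:330,120:480],None,fx=2,fy=2))"
```

```text
t 7.05 tool shift mm (now axes) [ -1.    0.7 117.8] wz deg -0.21 tilt [-0.001  0.001 -1.   ] pos [ 0.4856 -0.3413  0.1748]
```

View pics/s2.png

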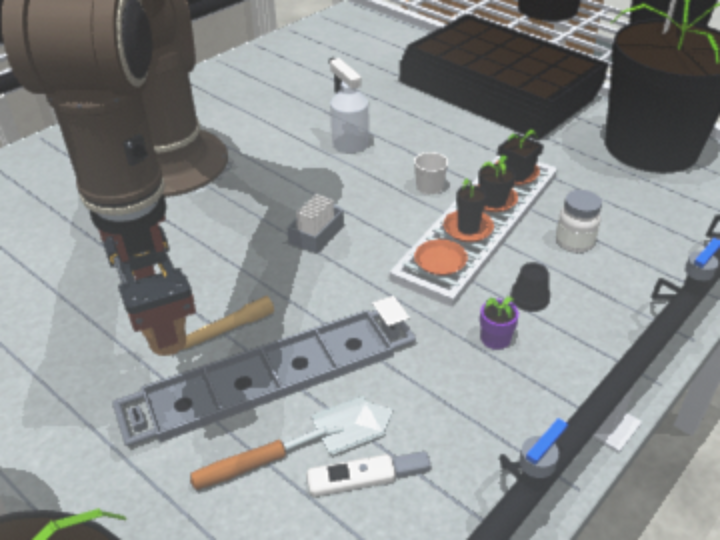

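Scene view: pot d is hanging between the fingers (crop ~165,325), its saucer is empty and the other three pots are undisturbed. I'll lower it most of the way.

Request:
move_arm([
  {"tx": -1, "ty": 1, "tz": 15, "wx": 0, "wy": 0, "wz": 0, "gripper": 0.5},
  {"tx": 0, "ty": 0, "tz": 30, "wx": 0, "wy": 0, "wz": 0, "gripper": 0.5},
  {"tx": 0, "ty": 0, "tz": 30, "wx": 0, "wy": 0, "wz": 0, "gripper": 0.5},
  {"tx": 0, "ty": 0, "tz": 20, "wx": 0, "wy": 0, "wz": 0, "gripper": 0.5},
  {"tx": 0, "ty": 0, "tz": 10, "wx": 0, "wy": 0, "wz": 0, "gripper": 0.5},
  {"tx": 0, "ty": 0, "tz": 5, "wx": 0, "wy": 0, "wz": 0, "gripper": 0.5},
  {"tx": 0, "ty": 0, "tz": 3, "wx": 0, "wy": 0, "wz": 0, "gripper": 0.5},
  {"tx": 0, "ty": 0, "tz": 1, "wx": 0, "wy": 0, "wz": 0, "gripper": 0.5},
  {"tx": 0, "ty": 0, "tz": 0, "wx": 0, "wy": 0, "wz": 0, "gripper": 0.5},
])

```text
time: 8.22
eef_pos: [0.4868, -0.3437, 0.0621]
eef_rot: [2.614, 1.741, 0.001]
force: [-0.1, -0.3, -1.1]
width: 0.61
```

Request:
move_arm([
  {"tx": 0, "ty": 0, "tz": 1, "wx": 0, "wy": 0, "wz": 0, "gripper": 0.5},
  {"tx": 0, "ty": 0, "tz": 1, "wx": 0, "wy": 0, "wz": 0, "gripper": 0.5},
  {"tx": 0, "ty": 0, "tz": 0, "wx": 0, "wy": 0, "wz": 0, "gripper": 0.5},
])

```text
time: 8.6
eef_pos: [0.4865, -0.3436, 0.0596]
eef_rot: [-2.615, -1.741, 0.0]
force: [0.3, 0.3, -1.7]
width: 0.611
```

Request:
move_arm([
  {"tx": 0, "ty": 0, "tz": 1, "wx": 0, "wy": 0, "wz": 0, "gripper": 0.5},
  {"tx": 0, "ty": 0, "tz": 1, "wx": 0, "wy": 0, "wz": 0, "gripper": 0.5},
  {"tx": 0, "ty": 0, "tz": 0, "wx": 0, "wy": 0, "wz": 0, "gripper": 0.5},
])

```text
time: 8.98
eef_pos: [0.4864, -0.3435, 0.0575]
eef_rot: [-2.615, -1.741, 0.0]
force: [-0.3, -0.4, -1.1]
width: 0.612
```

Request:
move_arm([
  {"tx": 0, "ty": 0, "tz": 1, "wx": 0, "wy": 0, "wz": 0, "gripper": 0.5},
  {"tx": 0, "ty": 0, "tz": 0, "wx": 0, "wy": 0, "wz": 0, "gripper": 0.5},
])

```text
time: 9.22
eef_pos: [0.4866, -0.3437, 0.057]
eef_rot: [2.615, 1.741, 0.001]
force: [-1.1, 2.0, 3.3]
width: 0.609
```

Request:
move_arm([
  {"tx": 0, "ty": 0, "tz": 0, "wx": 0, "wy": 0, "wz": 0, "gripper": 0.75},
  {"tx": 0, "ty": 0, "tz": 0, "wx": 0, "wy": 0, "wz": 0, "gripper": 1},
  {"tx": 0, "ty": 0, "tz": 0, "wx": 0, "wy": 0, "wz": 0, "gripper": 1},
  {"tx": 0, "ty": 0, "tz": -10, "wx": 0, "wy": 0, "wz": 0, "gripper": 1},
  {"tx": 0, "ty": 0, "tz": -25, "wx": 0, "wy": 0, "wz": 0, "gripper": 1},
  {"tx": 0, "ty": 0, "tz": -40, "wx": 0, "wy": 0, "wz": 0, "gripper": 1},
  {"tx": 0, "ty": 0, "tz": -40, "wx": 0, "wy": 0, "wz": 0, "gripper": 1},
  {"tx": 0, "ty": 0, "tz": -15, "wx": 0, "wy": 0, "wz": 0, "gripper": 1},
  {"tx": 0, "ty": 0, "tz": 0, "wx": 0, "wy": 0, "wz": -0.142, "gripper": 1},
  {"tx": 0, "ty": 0, "tz": 0, "wx": 0, "wy": 0, "wz": -0.142, "gripper": 1},
  {"tx": 0, "ty": 0, "tz": 0, "wx": 0, "wy": 0, "wz": -0.142, "gripper": 1},
  {"tx": 0, "ty": 0, "tz": 0, "wx": 0, "wy": 0, "wz": -0.142, "gripper": 1},
  {"tx": 20, "ty": 6, "tz": 0, "wx": 0, "wy": 0, "wz": 0, "gripper": 1},
  {"tx": 40, "ty": 12, "tz": 0, "wx": 0, "wy": 0, "wz": 0, "gripper": 1},
  {"tx": 40, "ty": 12, "tz": 0, "wx": 0, "wy": 0, "wz": 0, "gripper": 1},
  {"tx": 40, "ty": 12, "tz": 0, "wx": 0, "wy": 0, "wz": 0, "gripper": 1},
  {"tx": 40, "ty": 12, "tz": 0, "wx": 0, "wy": 0, "wz": 0, "gripper": 1},
  {"tx": 40, "ty": 12, "tz": 0, "wx": 0, "wy": 0, "wz": 0, "gripper": 1},
  {"tx": 40, "ty": 12, "tz": 0, "wx": 0, "wy": 0, "wz": 0, "gripper": 1},
  {"tx": 20, "ty": 6, "tz": 0, "wx": 0, "wy": 0, "wz": 0, "gripper": 1},
])

```text
time: 11.72
eef_pos: [0.5212, -0.0506, 0.1861]
eef_rot: [-2.018, -2.406, 0.0]
force: [0.1, -0.7, -0.1]
width: 1.0
```

```bash
python3 -c "
from h import *
plan((.5569,.186),.083,9.6)
s=bot.snapshot('scene')
cv2.imwrite('pics/s3.png',cv2.resize(s['image'][60:330,120:480],None,fx=2,fy=2))"
```

```text
t 11.72 tool shift mm (now axes) [226.6  76.4  97.3] wz deg 0.42 tilt [-0.001  0.001 -1.   ] pos [ 0.5212 -0.0506  0.1861]
```

View pics/s3.png

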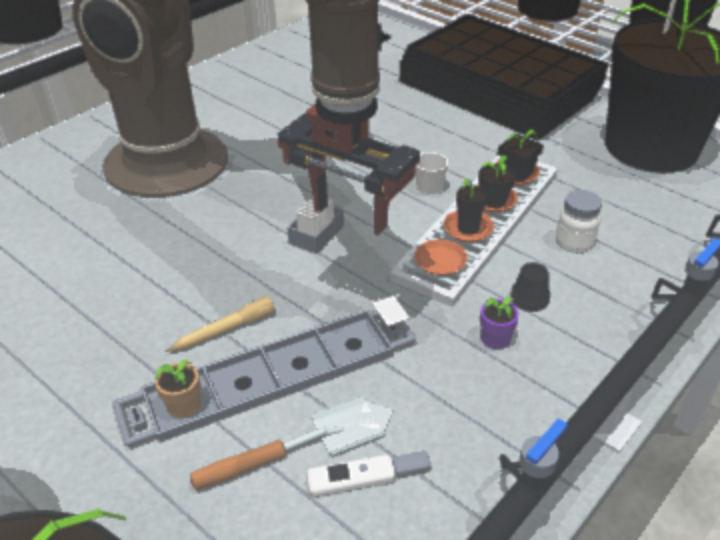

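Scene view: pot d stands upright in the far end pocket (crop ~180,390), and the rest is undisturbed. Next is pot c.

Request:
move_arm([
  {"tx": 20, "ty": 6, "tz": 0, "wx": 0, "wy": 0, "wz": 0, "gripper": 1},
  {"tx": 40, "ty": 13, "tz": 0, "wx": 0, "wy": 0, "wz": 0, "gripper": 1},
  {"tx": 40, "ty": 13, "tz": 0, "wx": 0, "wy": 0, "wz": 0, "gripper": 1},
  {"tx": 40, "ty": 13, "tz": 0, "wx": 0, "wy": 0, "wz": 0, "gripper": 1},
  {"tx": 40, "ty": 13, "tz": 0, "wx": 0, "wy": 0, "wz": 0, "gripper": 1},
  {"tx": 30, "ty": 12, "tz": 0, "wx": 0, "wy": 0, "wz": 0, "gripper": 1},
  {"tx": 16, "ty": 6, "tz": 0, "wx": 0, "wy": 0, "wz": 0, "gripper": 1},
  {"tx": 0, "ty": 0, "tz": 0, "wx": 0, "wy": 0, "wz": 0, "gripper": 1},
  {"tx": 0, "ty": 0, "tz": 15, "wx": 0, "wy": 0, "wz": 0, "gripper": 1},
  {"tx": 0, "ty": 0, "tz": 30, "wx": 0, "wy": 0, "wz": 0, "gripper": 1},
  {"tx": 0, "ty": 0, "tz": 30, "wx": 0, "wy": 0, "wz": 0, "gripper": 1},
  {"tx": 0, "ty": 0, "tz": 15, "wx": 0, "wy": 0, "wz": 0, "gripper": 1},
  {"tx": 0, "ty": 0, "tz": 7, "wx": 0, "wy": 0, "wz": 0, "gripper": 1},
  {"tx": 0, "ty": 0, "tz": 0, "wx": 0, "wy": 0, "wz": 0, "gripper": 0.8},
  {"tx": 0, "ty": 0, "tz": 0, "wx": 0, "wy": 0, "wz": 0, "gripper": 0.65},
  {"tx": 0, "ty": 0, "tz": 0, "wx": 0, "wy": 0, "wz": 0, "gripper": 0.5},
  {"tx": 0, "ty": 0, "tz": 0, "wx": 0, "wy": 0, "wz": 0, "gripper": 0.4},
  {"tx": 0, "ty": 0, "tz": 0, "wx": 0, "wy": 0, "wz": 0, "gripper": 0.4},
  {"tx": 0, "ty": 0, "tz": 0, "wx": 0, "wy": 0, "wz": 0, "gripper": 0.4},
  {"tx": 0, "ty": 0, "tz": 0, "wx": 0, "wy": 0, "wz": 0, "gripper": 0.4},
])

```text
time: 14.28
eef_pos: [0.558, 0.1825, 0.09]
eef_rot: [2.022, 2.404, 0.001]
force: [0.3, -0.4, 4.3]
width: 0.544
```

```bash
python3 -c "
from h import *
plan((.5569,.186),.083,9.6)
plan((.5176,-.2663),.18,-22.7)"
```

```text
t 14.28 tool shift mm (now axes) [ 3.7 -0.4  1. ] wz deg 0.26 tilt [ 0.001  0.    -1.   ] pos [0.558  0.1825 0.09  ]
t 14.28 tool shift mm (now axes) [-435.2 -116.5  -96.2] wz deg 32.56 tilt [ 0.001  0.    -1.   ] pos [0.558  0.1825 0.09  ]
```

Request:
move_arm([
  {"tx": 0, "ty": 0, "tz": -10, "wx": 0, "wy": 0, "wz": 0, "gripper": 0.4},
  {"tx": 0, "ty": 0, "tz": -30, "wx": 0, "wy": 0, "wz": 0, "gripper": 0.4},
  {"tx": 0, "ty": 0, "tz": -40, "wx": 0, "wy": 0, "wz": 0, "gripper": 0.4},
  {"tx": 0, "ty": 0, "tz": -20, "wx": 0, "wy": 0, "wz": 0, "gripper": 0.4},
  {"tx": -16, "ty": -4, "tz": 0, "wx": 0, "wy": 0, "wz": 0, "gripper": 0.4},
  {"tx": -32, "ty": -8, "tz": 0, "wx": 0, "wy": 0, "wz": 0, "gripper": 0.4},
  {"tx": -40, "ty": -11, "tz": 0, "wx": 0, "wy": 0, "wz": 0, "gripper": 0.4},
  {"tx": -40, "ty": -11, "tz": 0, "wx": 0, "wy": 0, "wz": 0, "gripper": 0.4},
  {"tx": -40, "ty": -11, "tz": 0, "wx": 0, "wy": 0, "wz": 0, "gripper": 0.4},
  {"tx": -40, "ty": -11, "tz": 0, "wx": 0, "wy": 0, "wz": 0, "gripper": 0.4},
  {"tx": -40, "ty": -11, "tz": 0, "wx": 0, "wy": 0, "wz": 0, "gripper": 0.4},
  {"tx": -40, "ty": -11, "tz": 0, "wx": 0, "wy": 0, "wz": 0, "gripper": 0.4},
  {"tx": -40, "ty": -11, "tz": 0, "wx": 0, "wy": 0, "wz": 0, "gripper": 0.4},
  {"tx": -40, "ty": -11, "tz": 0, "wx": 0, "wy": 0, "wz": 0, "gripper": 0.4},
  {"tx": -40, "ty": -11, "tz": 0, "wx": 0, "wy": 0, "wz": 0, "gripper": 0.4},
  {"tx": -28, "ty": -6, "tz": 0, "wx": 0, "wy": 0, "wz": 0, "gripper": 0.4},
  {"tx": 0, "ty": 0, "tz": 0, "wx": 0, "wy": 0, "wz": 0.142, "gripper": 0.4},
  {"tx": 0, "ty": 0, "tz": 0, "wx": 0, "wy": 0, "wz": 0.142, "gripper": 0.4},
  {"tx": 0, "ty": 0, "tz": 0, "wx": 0, "wy": 0, "wz": 0.142, "gripper": 0.4},
  {"tx": 0, "ty": 0, "tz": 0, "wx": 0, "wy": 0, "wz": 0.142, "gripper": 0.4},
])

```text
time: 16.77
eef_pos: [0.515, -0.268, 0.1882]
eef_rot: [-2.619, -1.732, 0.003]
force: [0.2, -0.5, -2.1]
width: 0.545
```

```bash
python3 -c "
from h import *
plan((.5176,-.2663),.065,-22.7)
s=bot.snapshot('scene')
cv2.imwrite('pics/s4.png',cv2.resize(s['image'][60:330,120:480],None,fx=2,fy=2))"
```

```text
t 16.77 tool shift mm (now axes) [  2.6   2.1 117.2] wz deg -0.34 tilt [-0.003  0.    -1.   ] pos [ 0.515  -0.268   0.1882]
```

View pics/s4.png

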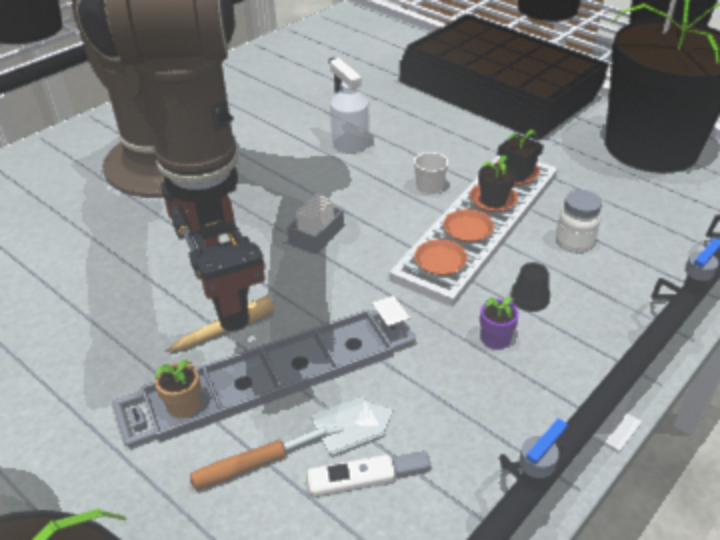

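Scene view: pot c is held over the carrier, a and b stand untouched, and d is level in its pocket.

Request:
move_arm([
  {"tx": 2, "ty": 2, "tz": 15, "wx": 0, "wy": 0, "wz": 0, "gripper": 0.4},
  {"tx": 0, "ty": 0, "tz": 30, "wx": 0, "wy": 0, "wz": 0, "gripper": 0.4},
  {"tx": 0, "ty": 0, "tz": 30, "wx": 0, "wy": 0, "wz": 0, "gripper": 0.4},
  {"tx": 0, "ty": 0, "tz": 20, "wx": 0, "wy": 0, "wz": 0, "gripper": 0.4},
  {"tx": 0, "ty": 0, "tz": 10, "wx": 0, "wy": 0, "wz": 0, "gripper": 0.4},
  {"tx": 0, "ty": 0, "tz": 5, "wx": 0, "wy": 0, "wz": 0, "gripper": 0.4},
  {"tx": 0, "ty": 0, "tz": 3, "wx": 0, "wy": 0, "wz": 0, "gripper": 0.4},
  {"tx": 0, "ty": 0, "tz": 1, "wx": 0, "wy": 0, "wz": 0, "gripper": 0.4},
  {"tx": 0, "ty": 0, "tz": 1, "wx": 0, "wy": 0, "wz": 0, "gripper": 0.4},
  {"tx": 0, "ty": 0, "tz": 0, "wx": 0, "wy": 0, "wz": 0, "gripper": 0.4},
])

```text
time: 18.08
eef_pos: [0.5197, -0.2662, 0.0749]
eef_rot: [2.615, 1.741, 0.001]
force: [0.0, -0.5, -1.0]
width: 0.542
```

Request:
move_arm([
  {"tx": 0, "ty": 0, "tz": 1, "wx": 0, "wy": 0, "wz": 0, "gripper": 0.4},
  {"tx": 0, "ty": 0, "tz": 0, "wx": 0, "wy": 0, "wz": 0, "gripper": 0.4},
])

```text
time: 18.32
eef_pos: [0.5195, -0.2662, 0.0736]
eef_rot: [-2.615, -1.741, -0.0]
force: [-1.0, -0.7, -0.7]
width: 0.545
```

Request:
move_arm([
  {"tx": 0, "ty": 0, "tz": 1, "wx": 0, "wy": 0, "wz": 0, "gripper": 0.4},
  {"tx": 0, "ty": 0, "tz": 1, "wx": 0, "wy": 0, "wz": 0, "gripper": 0.4},
  {"tx": 0, "ty": 0, "tz": 0, "wx": 0, "wy": 0, "wz": 0, "gripper": 0.4},
])

```text
time: 18.7
eef_pos: [0.5195, -0.2662, 0.0715]
eef_rot: [-2.615, -1.741, 0.0]
force: [-0.4, 0.3, -2.0]
width: 0.541
```

Request:
move_arm([
  {"tx": 0, "ty": 0, "tz": 1, "wx": 0, "wy": 0, "wz": 0, "gripper": 0.4},
  {"tx": 0, "ty": 0, "tz": 0, "wx": 0, "wy": 0, "wz": 0, "gripper": 0.4},
])

```text
time: 18.95
eef_pos: [0.5196, -0.2663, 0.071]
eef_rot: [2.615, 1.741, 0.0]
force: [-1.7, 0.7, 3.7]
width: 0.545
```

Request:
move_arm([
  {"tx": 0, "ty": 0, "tz": 0, "wx": 0, "wy": 0, "wz": 0, "gripper": 0.75},
  {"tx": 0, "ty": 0, "tz": 0, "wx": 0, "wy": 0, "wz": 0, "gripper": 1},
  {"tx": 0, "ty": 0, "tz": 0, "wx": 0, "wy": 0, "wz": 0, "gripper": 1},
  {"tx": 0, "ty": 0, "tz": -10, "wx": 0, "wy": 0, "wz": 0, "gripper": 1},
  {"tx": 0, "ty": 0, "tz": -25, "wx": 0, "wy": 0, "wz": 0, "gripper": 1},
  {"tx": 0, "ty": 0, "tz": -40, "wx": 0, "wy": 0, "wz": 0, "gripper": 1},
  {"tx": 0, "ty": 0, "tz": -35, "wx": 0, "wy": 0, "wz": 0, "gripper": 1},
  {"tx": 0, "ty": 0, "tz": -10, "wx": 0, "wy": 0, "wz": 0, "gripper": 1},
  {"tx": 0, "ty": 0, "tz": 0, "wx": 0, "wy": 0, "wz": -0.142, "gripper": 1},
  {"tx": 0, "ty": 0, "tz": 0, "wx": 0, "wy": 0, "wz": -0.142, "gripper": 1},
  {"tx": 0, "ty": 0, "tz": 0, "wx": 0, "wy": 0, "wz": -0.142, "gripper": 1},
  {"tx": 0, "ty": 0, "tz": 0, "wx": 0, "wy": 0, "wz": -0.142, "gripper": 1},
  {"tx": 20, "ty": 4, "tz": 0, "wx": 0, "wy": 0, "wz": 0, "gripper": 1},
  {"tx": 42, "ty": 9, "tz": 0, "wx": 0, "wy": 0, "wz": 0, "gripper": 1},
  {"tx": 42, "ty": 9, "tz": 0, "wx": 0, "wy": 0, "wz": 0, "gripper": 1},
  {"tx": 42, "ty": 9, "tz": 0, "wx": 0, "wy": 0, "wz": 0, "gripper": 1},
  {"tx": 42, "ty": 9, "tz": 0, "wx": 0, "wy": 0, "wz": 0, "gripper": 1},
  {"tx": 42, "ty": 9, "tz": 0, "wx": 0, "wy": 0, "wz": 0, "gripper": 1},
  {"tx": 42, "ty": 9, "tz": 0, "wx": 0, "wy": 0, "wz": 0, "gripper": 1},
  {"tx": 20, "ty": 4, "tz": 0, "wx": 0, "wy": 0, "wz": 0, "gripper": 1},
])

```text
time: 21.45
eef_pos: [0.5301, 0.035, 0.1899]
eef_rot: [-2.018, -2.406, 0.001]
force: [0.3, -0.5, -0.7]
width: 1.002
```

```bash
python3 -c "
from h import *
plan((.5416,.2764),.070,9.6)
s=bot.snapshot('scene')
cv2.imwrite('pics/s5.png',cv2.resize(s['image'][60:330,120:480],None,fx=2,fy=2))"
```

```text
t 21.45 tool shift mm (now axes) [235.6  53.5 114.1] wz deg 0.44 tilt [-0.001  0.001 -1.   ] pos [0.5301 0.035  0.1899]
```

View pics/s5.png

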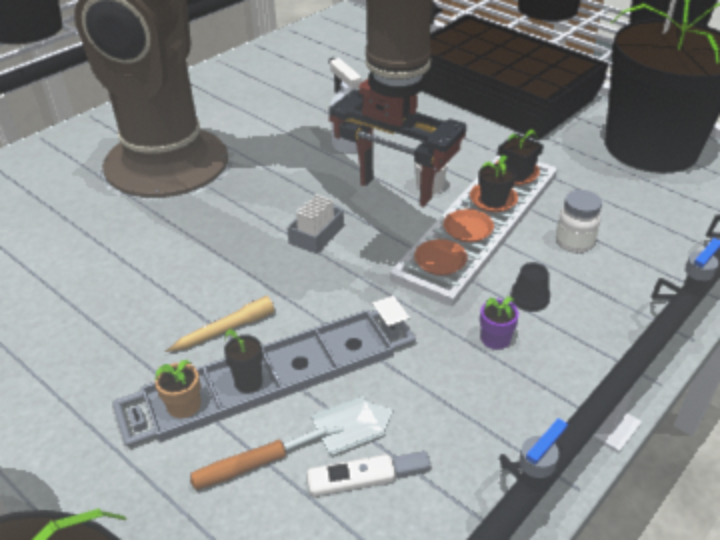

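Scene view: c stands upright in the third pocket from the label (crop ~243,360), with d beside it. Next is pot a.

Request:
move_arm([
  {"tx": 20, "ty": 4, "tz": 0, "wx": 0, "wy": 0, "wz": 0, "gripper": 1},
  {"tx": 42, "ty": 10, "tz": 0, "wx": 0, "wy": 0, "wz": 0, "gripper": 1},
  {"tx": 42, "ty": 10, "tz": 0, "wx": 0, "wy": 0, "wz": 0, "gripper": 1},
  {"tx": 42, "ty": 10, "tz": 0, "wx": 0, "wy": 0, "wz": 0, "gripper": 1},
  {"tx": 42, "ty": 10, "tz": 0, "wx": 0, "wy": 0, "wz": 0, "gripper": 1},
  {"tx": 32, "ty": 7, "tz": 0, "wx": 0, "wy": 0, "wz": 0, "gripper": 1},
  {"tx": 18, "ty": 3, "tz": 0, "wx": 0, "wy": 0, "wz": 0, "gripper": 1},
  {"tx": 0, "ty": 0, "tz": 0, "wx": 0, "wy": 0, "wz": 0, "gripper": 1},
  {"tx": 0, "ty": 0, "tz": 15, "wx": 0, "wy": 0, "wz": 0, "gripper": 1},
  {"tx": 0, "ty": 0, "tz": 35, "wx": 0, "wy": 0, "wz": 0, "gripper": 1},
  {"tx": 0, "ty": 0, "tz": 35, "wx": 0, "wy": 0, "wz": 0, "gripper": 1},
  {"tx": 0, "ty": 0, "tz": 18, "wx": 0, "wy": 0, "wz": 0, "gripper": 1},
  {"tx": 0, "ty": 0, "tz": 7, "wx": 0, "wy": 0, "wz": 0, "gripper": 1},
  {"tx": 0, "ty": 0, "tz": 3, "wx": 0, "wy": 0, "wz": 0, "gripper": 1},
  {"tx": 0, "ty": 0, "tz": 0, "wx": 0, "wy": 0, "wz": 0, "gripper": 0.85},
  {"tx": 0, "ty": 0, "tz": 0, "wx": 0, "wy": 0, "wz": 0, "gripper": 0.7},
  {"tx": 0, "ty": 0, "tz": 0, "wx": 0, "wy": 0, "wz": 0, "gripper": 0.55},
  {"tx": 0, "ty": 0, "tz": 0, "wx": 0, "wy": 0, "wz": 0, "gripper": 0.55},
  {"tx": 0, "ty": 0, "tz": 0, "wx": 0, "wy": 0, "wz": 0, "gripper": 0.55},
  {"tx": 0, "ty": 0, "tz": 0, "wx": 0, "wy": 0, "wz": 0, "gripper": 0.55},
])

```text
time: 24.0
eef_pos: [0.5438, 0.2762, 0.0784]
eef_rot: [2.022, 2.404, 0.003]
force: [1.0, 0.2, 6.0]
width: 0.7
```

```bash
python3 -c "
from h import *
plan((.5416,.2764),.070,9.6)
plan((.549,-.1905),.18,-22.7)"
```

```text
t 24.0 tool shift mm (now axes) [ 0.6 -2.1  2.4] wz deg 0.26 tilt [ 0.001  0.001 -1.   ] pos [0.5438 0.2762 0.0784]
t 24.0 tool shift mm (now axes) [-460.6  -74.6 -108. ] wz deg 32.56 tilt [ 0.001  0.001 -1.   ] pos [0.5438 0.2762 0.0784]
```

Request:
move_arm([
  {"tx": 0, "ty": 0, "tz": -10, "wx": 0, "wy": 0, "wz": 0, "gripper": 0.55},
  {"tx": 0, "ty": 0, "tz": -30, "wx": 0, "wy": 0, "wz": 0, "gripper": 0.55},
  {"tx": 0, "ty": 0, "tz": -40, "wx": 0, "wy": 0, "wz": 0, "gripper": 0.55},
  {"tx": 0, "ty": 0, "tz": -20, "wx": 0, "wy": 0, "wz": 0, "gripper": 0.55},
  {"tx": -16, "ty": -3, "tz": 0, "wx": 0, "wy": 0, "wz": 0, "gripper": 0.55},
  {"tx": -34, "ty": -6, "tz": 0, "wx": 0, "wy": 0, "wz": 0, "gripper": 0.55},
  {"tx": -42, "ty": -7, "tz": 0, "wx": 0, "wy": 0, "wz": 0, "gripper": 0.55},
  {"tx": -42, "ty": -7, "tz": 0, "wx": 0, "wy": 0, "wz": 0, "gripper": 0.55},
  {"tx": -42, "ty": -7, "tz": 0, "wx": 0, "wy": 0, "wz": 0, "gripper": 0.55},
  {"tx": -42, "ty": -7, "tz": 0, "wx": 0, "wy": 0, "wz": 0, "gripper": 0.55},
  {"tx": -42, "ty": -7, "tz": 0, "wx": 0, "wy": 0, "wz": 0, "gripper": 0.55},
  {"tx": -42, "ty": -7, "tz": 0, "wx": 0, "wy": 0, "wz": 0, "gripper": 0.55},
  {"tx": -42, "ty": -7, "tz": 0, "wx": 0, "wy": 0, "wz": 0, "gripper": 0.55},
  {"tx": -42, "ty": -7, "tz": 0, "wx": 0, "wy": 0, "wz": 0, "gripper": 0.55},
  {"tx": -42, "ty": -7, "tz": 0, "wx": 0, "wy": 0, "wz": 0, "gripper": 0.55},
  {"tx": -32, "ty": -3, "tz": 0, "wx": 0, "wy": 0, "wz": 0, "gripper": 0.55},
  {"tx": 0, "ty": 0, "tz": 0, "wx": 0, "wy": 0, "wz": 0.142, "gripper": 0.55},
  {"tx": 0, "ty": 0, "tz": 0, "wx": 0, "wy": 0, "wz": 0.142, "gripper": 0.55},
  {"tx": 0, "ty": 0, "tz": 0, "wx": 0, "wy": 0, "wz": 0.142, "gripper": 0.55},
  {"tx": 0, "ty": 0, "tz": 0, "wx": 0, "wy": 0, "wz": 0.142, "gripper": 0.55},
])

```text
time: 26.5
eef_pos: [0.546, -0.191, 0.1761]
eef_rot: [-2.619, -1.732, 0.004]
force: [-0.9, 0.2, -1.8]
width: 0.702
```

```bash
python3 -c "
from h import *
plan((.549,-.1905),.0534,-22.7)"
```

```text
t 26.5 tool shift mm (now axes) [  1.7   2.9 116.7] wz deg -0.33 tilt [-0.003  0.    -1.   ] pos [ 0.546  -0.191   0.1761]
```

Request:
move_arm([
  {"tx": 1, "ty": 2, "tz": 15, "wx": 0, "wy": 0, "wz": 0, "gripper": 0.55},
  {"tx": 0, "ty": 0, "tz": 30, "wx": 0, "wy": 0, "wz": 0, "gripper": 0.55},
  {"tx": 0, "ty": 0, "tz": 30, "wx": 0, "wy": 0, "wz": 0, "gripper": 0.55},
  {"tx": 0, "ty": 0, "tz": 20, "wx": 0, "wy": 0, "wz": 0, "gripper": 0.55},
  {"tx": 0, "ty": 0, "tz": 10, "wx": 0, "wy": 0, "wz": 0, "gripper": 0.55},
  {"tx": 0, "ty": 0, "tz": 6, "wx": 0, "wy": 0, "wz": 0, "gripper": 0.55},
  {"tx": 0, "ty": 0, "tz": 3, "wx": 0, "wy": 0, "wz": 0, "gripper": 0.55},
  {"tx": 0, "ty": 0, "tz": 2, "wx": 0, "wy": 0, "wz": 0, "gripper": 0.55},
  {"tx": 0, "ty": 0, "tz": 1, "wx": 0, "wy": 0, "wz": 0, "gripper": 0.55},
  {"tx": 0, "ty": 0, "tz": 0, "wx": 0, "wy": 0, "wz": 0, "gripper": 0.55},
])

```text
time: 27.75
eef_pos: [0.5504, -0.19, 0.0609]
eef_rot: [2.615, 1.741, 0.001]
force: [-0.4, 0.1, -1.5]
width: 0.703
```

Request:
move_arm([
  {"tx": 0, "ty": 0, "tz": 1, "wx": 0, "wy": 0, "wz": 0, "gripper": 0.55},
  {"tx": 0, "ty": 0, "tz": 0, "wx": 0, "wy": 0, "wz": 0, "gripper": 0.55},
])

```text
time: 28.0
eef_pos: [0.5502, -0.19, 0.0596]
eef_rot: [-2.615, -1.741, -0.0]
force: [-0.1, -0.6, -1.1]
width: 0.702
```

Request:
move_arm([
  {"tx": 0, "ty": 0, "tz": 1, "wx": 0, "wy": 0, "wz": 0, "gripper": 0.55},
  {"tx": 0, "ty": 0, "tz": 0, "wx": 0, "wy": 0, "wz": 0, "gripper": 0.55},
])

```text
time: 28.25
eef_pos: [0.5502, -0.1901, 0.0594]
eef_rot: [-2.615, -1.741, -0.001]
force: [-3.3, 0.7, 6.8]
width: 0.703
```

Request:
move_arm([
  {"tx": 0, "ty": 0, "tz": 0, "wx": 0, "wy": 0, "wz": 0, "gripper": 0.85},
  {"tx": 0, "ty": 0, "tz": 0, "wx": 0, "wy": 0, "wz": 0, "gripper": 1},
  {"tx": 0, "ty": 0, "tz": 0, "wx": 0, "wy": 0, "wz": 0, "gripper": 1},
  {"tx": 0, "ty": 0, "tz": -10, "wx": 0, "wy": 0, "wz": 0, "gripper": 1},
  {"tx": 0, "ty": 0, "tz": -25, "wx": 0, "wy": 0, "wz": 0, "gripper": 1},
  {"tx": 0, "ty": 0, "tz": -40, "wx": 0, "wy": 0, "wz": 0, "gripper": 1},
  {"tx": 0, "ty": 0, "tz": -40, "wx": 0, "wy": 0, "wz": 0, "gripper": 1},
  {"tx": 0, "ty": 0, "tz": -15, "wx": 0, "wy": 0, "wz": 0, "gripper": 1},
  {"tx": 0, "ty": 0, "tz": 0, "wx": 0, "wy": 0, "wz": -0.142, "gripper": 1},
  {"tx": 0, "ty": 0, "tz": 0, "wx": 0, "wy": 0, "wz": -0.142, "gripper": 1},
  {"tx": 0, "ty": 0, "tz": 0, "wx": 0, "wy": 0, "wz": -0.142, "gripper": 1},
  {"tx": 20, "ty": 0, "tz": 0, "wx": 0, "wy": 0, "wz": 0, "gripper": 1},
  {"tx": 45, "ty": 0, "tz": 0, "wx": 0, "wy": 0, "wz": 0, "gripper": 1},
  {"tx": 45, "ty": 0, "tz": 0, "wx": 0, "wy": 0, "wz": 0, "gripper": 1},
  {"tx": 45, "ty": 0, "tz": 0, "wx": 0, "wy": 0, "wz": 0, "gripper": 1},
  {"tx": 45, "ty": 0, "tz": 0, "wx": 0, "wy": 0, "wz": 0, "gripper": 1},
  {"tx": 45, "ty": 0, "tz": 0, "wx": 0, "wy": 0, "wz": 0, "gripper": 1},
  {"tx": 45, "ty": 0, "tz": 0, "wx": 0, "wy": 0, "wz": 0, "gripper": 1},
  {"tx": 45, "ty": 0, "tz": 0, "wx": 0, "wy": 0, "wz": 0, "gripper": 1},
  {"tx": 25, "ty": 0, "tz": 0, "wx": 0, "wy": 0, "wz": 0, "gripper": 1},
])

```text
time: 30.75
eef_pos: [0.5377, 0.1741, 0.1881]
eef_rot: [-2.187, -2.254, 0.001]
force: [0.9, 0.0, 0.0]
width: 0.999
```

```bash
python3 -c "
from h import *
plan((.5272,.3718),.074,1.5)
s=bot.snapshot('scene')
cv2.imwrite('pics/s6.png',cv2.resize(s['image'][60:330,120:480],None,fx=2,fy=2))"
```

```text
t 30.75 tool shift mm (now axes) [197.8  -4.4 108.3] wz deg 0.23 tilt [-0.001  0.001 -1.   ] pos [0.5377 0.1741 0.1881]
```

View pics/s6.png

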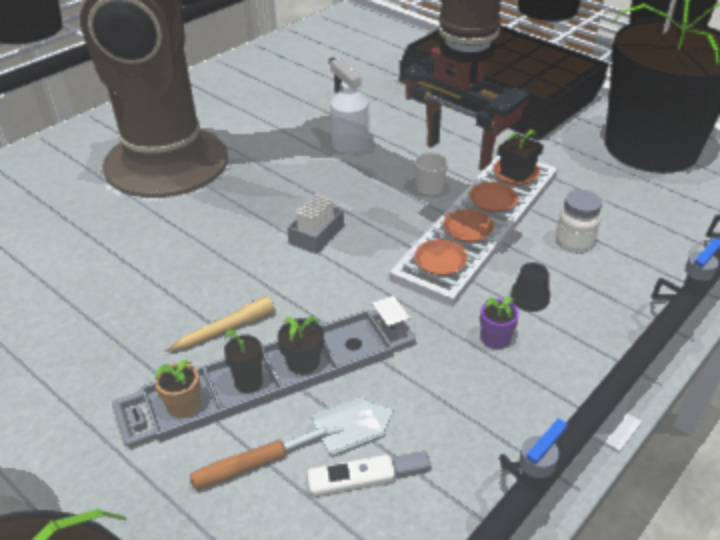

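Scene view: a is upright in the second pocket (crop ~300,342), and only b is left on the row. Next is pot b.

Request:
move_arm([
  {"tx": 25, "ty": 0, "tz": 0, "wx": 0, "wy": 0, "wz": 0, "gripper": 1},
  {"tx": 40, "ty": -2, "tz": 0, "wx": 0, "wy": 0, "wz": 0, "gripper": 1},
  {"tx": 40, "ty": -2, "tz": 0, "wx": 0, "wy": 0, "wz": 0, "gripper": 1},
  {"tx": 40, "ty": 0, "tz": 0, "wx": 0, "wy": 0, "wz": 0, "gripper": 1},
  {"tx": 35, "ty": 0, "tz": 0, "wx": 0, "wy": 0, "wz": 0, "gripper": 1},
  {"tx": 20, "ty": 0, "tz": 0, "wx": 0, "wy": 0, "wz": 0, "gripper": 1},
  {"tx": 0, "ty": 0, "tz": 0, "wx": 0, "wy": 0, "wz": 0, "gripper": 1},
  {"tx": 0, "ty": 0, "tz": 15, "wx": 0, "wy": 0, "wz": 0, "gripper": 1},
  {"tx": 0, "ty": 0, "tz": 35, "wx": 0, "wy": 0, "wz": 0, "gripper": 1},
  {"tx": 0, "ty": 0, "tz": 35, "wx": 0, "wy": 0, "wz": 0, "gripper": 1},
  {"tx": 0, "ty": 0, "tz": 15, "wx": 0, "wy": 0, "wz": 0, "gripper": 1},
  {"tx": 0, "ty": 0, "tz": 7, "wx": 0, "wy": 0, "wz": 0, "gripper": 1},
  {"tx": 0, "ty": 0, "tz": 0, "wx": 0, "wy": 0, "wz": 0, "gripper": 0.85},
  {"tx": 0, "ty": 0, "tz": 0, "wx": 0, "wy": 0, "wz": 0, "gripper": 0.7},
  {"tx": 0, "ty": 0, "tz": 0, "wx": 0, "wy": 0, "wz": 0, "gripper": 0.5},
  {"tx": 0, "ty": 0, "tz": 0, "wx": 0, "wy": 0, "wz": 0, "gripper": 0.5},
  {"tx": 0, "ty": 0, "tz": 0, "wx": 0, "wy": 0, "wz": 0, "gripper": 0.5},
  {"tx": 0, "ty": 0, "tz": 0, "wx": 0, "wy": 0, "wz": 0, "gripper": 0.5},
])

```text
time: 33.05
eef_pos: [0.5297, 0.3699, 0.0824]
eef_rot: [-2.188, -2.255, -0.002]
force: [-1.0, -1.2, 5.3]
width: 0.655
```

```bash
python3 -c "
from h import *
plan((.5272,.3718),.074,1.5)
plan((.581,-.1149),.18,-22.7)"
```

```text
t 33.05 tool shift mm (now axes) [ 2.  -2.5  2.4] wz deg 0.23 tilt [ 0.001  0.001 -1.   ] pos [0.5297 0.3699 0.0824]
t 33.05 tool shift mm (now axes) [-486.    36.7 -103.9] wz deg 24.43 tilt [ 0.001  0.001 -1.   ] pos [0.5297 0.3699 0.0824]
```

Request:
move_arm([
  {"tx": 0, "ty": 0, "tz": -10, "wx": 0, "wy": 0, "wz": 0, "gripper": 0.5},
  {"tx": 0, "ty": 0, "tz": -30, "wx": 0, "wy": 0, "wz": 0, "gripper": 0.5},
  {"tx": 0, "ty": 0, "tz": -40, "wx": 0, "wy": 0, "wz": 0, "gripper": 0.5},
  {"tx": 0, "ty": 0, "tz": -20, "wx": 0, "wy": 0, "wz": 0, "gripper": 0.5},
  {"tx": -16, "ty": 1, "tz": 0, "wx": 0, "wy": 0, "wz": 0, "gripper": 0.5},
  {"tx": -34, "ty": 3, "tz": 0, "wx": 0, "wy": 0, "wz": 0, "gripper": 0.5},
  {"tx": -41, "ty": 3, "tz": 0, "wx": 0, "wy": 0, "wz": 0, "gripper": 0.5},
  {"tx": -41, "ty": 3, "tz": 0, "wx": 0, "wy": 0, "wz": 0, "gripper": 0.5},
  {"tx": -41, "ty": 3, "tz": 0, "wx": 0, "wy": 0, "wz": 0, "gripper": 0.5},
  {"tx": -41, "ty": 3, "tz": 0, "wx": 0, "wy": 0, "wz": 0, "gripper": 0.5},
  {"tx": -41, "ty": 3, "tz": 0, "wx": 0, "wy": 0, "wz": 0, "gripper": 0.5},
  {"tx": -41, "ty": 3, "tz": 0, "wx": 0, "wy": 0, "wz": 0, "gripper": 0.5},
  {"tx": -41, "ty": 3, "tz": 0, "wx": 0, "wy": 0, "wz": 0, "gripper": 0.5},
  {"tx": -41, "ty": 3, "tz": 0, "wx": 0, "wy": 0, "wz": 0, "gripper": 0.5},
  {"tx": -41, "ty": 3, "tz": 0, "wx": 0, "wy": 0, "wz": 0, "gripper": 0.5},
  {"tx": -41, "ty": 3, "tz": 0, "wx": 0, "wy": 0, "wz": 0, "gripper": 0.5},
  {"tx": -26, "ty": 2, "tz": 0, "wx": 0, "wy": 0, "wz": 0, "gripper": 0.5},
  {"tx": 0, "ty": 0, "tz": 0, "wx": 0, "wy": 0, "wz": 0.142, "gripper": 0.5},
  {"tx": 0, "ty": 0, "tz": 0, "wx": 0, "wy": 0, "wz": 0.142, "gripper": 0.5},
  {"tx": 0, "ty": 0, "tz": 0, "wx": 0, "wy": 0, "wz": 0.142, "gripper": 0.5},
])

```text
time: 35.55
eef_pos: [0.5782, -0.1163, 0.1802]
eef_rot: [-2.619, -1.732, 0.004]
force: [0.8, 0.4, -2.4]
width: 0.658
```

```bash
python3 -c "
from h import *
plan((.581,-.1149),.0574,-22.7)"
```

```text
t 35.55 tool shift mm (now axes) [  2.5   2.3 116.8] wz deg -0.34 tilt [-0.003 -0.    -1.   ] pos [ 0.5782 -0.1163  0.1802]
```

Request:
move_arm([
  {"tx": 1, "ty": 1, "tz": 15, "wx": 0, "wy": 0, "wz": 0, "gripper": 0.5},
  {"tx": 0, "ty": 0, "tz": 30, "wx": 0, "wy": 0, "wz": 0, "gripper": 0.5},
  {"tx": 0, "ty": 0, "tz": 30, "wx": 0, "wy": 0, "wz": 0, "gripper": 0.5},
  {"tx": 0, "ty": 0, "tz": 20, "wx": 0, "wy": 0, "wz": 0, "gripper": 0.5},
  {"tx": 0, "ty": 0, "tz": 10, "wx": 0, "wy": 0, "wz": 0, "gripper": 0.5},
  {"tx": 0, "ty": 0, "tz": 6, "wx": 0, "wy": 0, "wz": 0, "gripper": 0.5},
  {"tx": 0, "ty": 0, "tz": 3, "wx": 0, "wy": 0, "wz": 0, "gripper": 0.5},
  {"tx": 0, "ty": 0, "tz": 2, "wx": 0, "wy": 0, "wz": 0, "gripper": 0.5},
  {"tx": 0, "ty": 0, "tz": 1, "wx": 0, "wy": 0, "wz": 0, "gripper": 0.5},
  {"tx": 0, "ty": 0, "tz": 0, "wx": 0, "wy": 0, "wz": 0, "gripper": 0.5},
])

```text
time: 36.8
eef_pos: [0.5814, -0.1145, 0.0649]
eef_rot: [2.615, 1.741, 0.001]
force: [0.4, 0.4, -1.6]
width: 0.657
```

Request:
move_arm([
  {"tx": 0, "ty": 0, "tz": 1, "wx": 0, "wy": 0, "wz": 0, "gripper": 0.5},
  {"tx": 0, "ty": 0, "tz": 0, "wx": 0, "wy": 0, "wz": 0, "gripper": 0.5},
])

```text
time: 37.05
eef_pos: [0.5813, -0.1146, 0.0637]
eef_rot: [2.615, 1.741, 0.0]
force: [-0.3, 1.3, -1.5]
width: 0.658
```

Request:
move_arm([
  {"tx": 0, "ty": 0, "tz": 1, "wx": 0, "wy": 0, "wz": 0, "gripper": 0.5},
  {"tx": 0, "ty": 0, "tz": 0, "wx": 0, "wy": 0, "wz": 0, "gripper": 0.5},
])

```text
time: 37.3
eef_pos: [0.5813, -0.1146, 0.0634]
eef_rot: [-2.615, -1.741, -0.001]
force: [-3.2, 0.9, 6.7]
width: 0.658
```

Contact made, so I'll release, rise and back off.

Request:
move_arm([
  {"tx": 0, "ty": 0, "tz": 0, "wx": 0, "wy": 0, "wz": 0, "gripper": 0.85},
  {"tx": 0, "ty": 0, "tz": 0, "wx": 0, "wy": 0, "wz": 0, "gripper": 1},
  {"tx": 0, "ty": 0, "tz": 0, "wx": 0, "wy": 0, "wz": 0, "gripper": 1},
  {"tx": 0, "ty": 0, "tz": -10, "wx": 0, "wy": 0, "wz": 0, "gripper": 1},
  {"tx": 0, "ty": 0, "tz": -25, "wx": 0, "wy": 0, "wz": 0, "gripper": 1},
  {"tx": 0, "ty": 0, "tz": -40, "wx": 0, "wy": 0, "wz": 0, "gripper": 1},
  {"tx": 0, "ty": 0, "tz": -40, "wx": 0, "wy": 0, "wz": 0, "gripper": 1},
  {"tx": 0, "ty": 0, "tz": -25, "wx": 0, "wy": 0, "wz": 0, "gripper": 1},
  {"tx": 20, "ty": 0, "tz": 0, "wx": 0, "wy": 0, "wz": 0, "gripper": 1},
  {"tx": 40, "ty": 0, "tz": 0, "wx": 0, "wy": 0, "wz": 0, "gripper": 1},
  {"tx": 40, "ty": 0, "tz": 0, "wx": 0, "wy": 0, "wz": 0, "gripper": 1},
  {"tx": 40, "ty": 0, "tz": 0, "wx": 0, "wy": 0, "wz": 0, "gripper": 1},
  {"tx": 40, "ty": 0, "tz": 0, "wx": 0, "wy": 0, "wz": 0, "gripper": 1},
  {"tx": 20, "ty": 0, "tz": 0, "wx": 0, "wy": 0, "wz": 0, "gripper": 1},
  {"tx": 0, "ty": 0, "tz": 0, "wx": 0, "wy": 0, "wz": 0, "gripper": 1},
  {"tx": 0, "ty": 0, "tz": 0, "wx": 0, "wy": 0, "wz": 0, "gripper": 1},
])

```text
time: 39.3
eef_pos: [0.6579, 0.0679, 0.2025]
eef_rot: [2.616, 1.738, -0.002]
force: [0.0, 0.0, 0.1]
width: 1.002
```

```bash
python3 -c "
from h import *
s=bot.snapshot('scene');t=bot.snapshot('top')
a=cv2.resize(s['image'][200:290,165:345],(790,395),interpolation=2);b=cv2.resize(t['image'][165:260,325:515],(790,395),interpolation=2)
cv2.imwrite('pics/f.png',cv2.resize(np.vstack([a,b]),None,fx=.75,fy=.75))"
```

```text
(no output)
```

View pics/f.png

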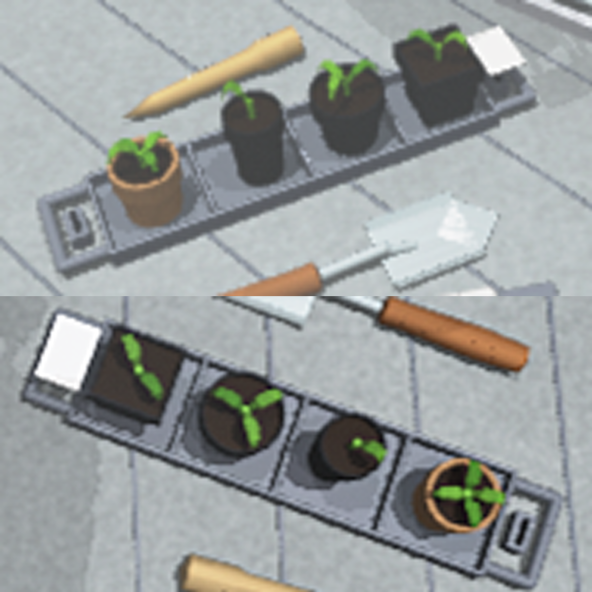

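Final views: b (beside the label), a, c and d each stand upright in their own pocket, with the feet on the floor and clear of the walls.

```bash
python3 -c "
from plant import bot
bot.job_done()"
```

```text
the job is handed in; nothing more can be done
```

All four pots are in the carrier, one to a pocket. From the label end the order is b (square), a, c, d, the same as the row from the robot's left.

- **Placing:** I gripped each pot by its collar at 15 N. The measured openings matched the stated collar widths to within 1 mm. Each pot was lowered in 1 mm steps until the force reading showed floor contact (3–7 N), then released and the arm withdrawn.
- **Last checks:** The final scene and top views show all four pots upright and inside their pockets, with the label in place and the tools beside the carrier not disturbed. I left the purple pot and the other look-alikes alone. The gripper was clear of everything at hand-in, at about 39 s, with a force reading near zero.
- **Disagreements:** At the grasps, the tool was up to 4 mm from where I had measured pots c, a and b, well within the room in the pockets. I judged the pots level by eye in the pictures and did not measure it. No checks failed.

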